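# Pick a flat carton out of its shelf lane

### The job

The long flat carton lies in a narrow lane of the small blue shelf and cannot be gripped there. Push or drag it, still lying flat, along its lane until about a third of its length sticks out over the shelf's front edge, then pinch the part that sticks out and lift the carton clear. Keep hold of it while you lower it into the grey tray, so that it is not dropped, and leave it lying flat on the tray's floor; do not displace the other goods on the shelf and on the bench.

Things in the scene. Friction and masses are not known exactly. Their poses are not given: they have to be found in the camera images.
- carton: Long flat sealed brown cardboard carton, 140 x 60 x 14 mm (own x, y, z), 0.14 to 0.28 kg. Origin: centre of its underside. Its x axis runs along its lane within about 0.05 rad, +x away from the shelf's front edge. It starts flat on the board in one of the three lanes, front end 10 to 30 mm behind the front edge, free to slide; it tips off if over half of it (70 mm) sticks out.
- shelf: Low blue steel shelf fixed on the bench, turned at most 0.12 rad. Origin: at bench height under the middle of the board. Board 260 mm (own x) by 250 mm (own y), its flat top 90 mm above the bench, no rim in front or behind. Own x = -130 mm is the front edge, nearest the robot. The space in front of that edge is free.
- shelf_front (a point): Middle of the shelf's front edge, on the board's top. Axes as the shelf's. Three lanes run along x, midlines at y = -78, 0, +78 mm from here, each 74 mm wide between steel dividers 4 mm thick, 16 mm above the board over its full depth. The carton has 7 mm of room on either side, too little for fingers, but 90 to 110 mm of bare board lies behind it.
- tray: Grey open plastic tray, 250 x 190 x 35 mm outside (own x, y, z), walls and floor 5 mm thick, loose on the bench to the right of the shelf, 0.7 kg. Origin: centre of its underside; the inner floor is 5 mm above it.
- small_bin: Bystander: small green open bin, 100 x 60 x 40 mm, in another lane of the shelf. Origin: centre of its underside.
- small_box: Bystander: small brown box, 70 x 60 x 40 mm, in another lane of the shelf. Origin: centre of its underside.
- tape_roll: Bystander: roll of clear tape lying on the bench to the left of the shelf, 100 mm across, 45 mm high. Origin: centre of its underside.
- tin: Bystander: tin can standing on the bench to the left of the shelf, 70 mm across, 90 mm high. Origin: centre of its underside.

How it is judged (in metres and radians):
On the way, in this order (a step that is already met when the one before it is completed fails the run):
1. the carton, lying flat on the shelf, sticks out at least 30 mm over the front edge (x of carton in the frame of shelf between -0.135 and -0.09 m and angle between carton's own z axis and vertical below 0.12 rad and z of carton in the frame of shelf between 0.082 and 0.1 m), for 0.2 s.
2. the carton is held in the fingers, its middle at least 20 mm above the shelf board (height (world z) of carton above 0.11 m and contact force between the fingers and carton above 1 N), for 0.2 s.
3. the carton, still held, is lowered within the tray's walls, its underside's middle less than 35 mm above the tray's floor (x of carton in the frame of tray between -0.08 and 0.08 m and y of carton in the frame of tray between -0.07 and 0.07 m and z of carton in the frame of tray below 0.04 m and contact force between the fingers and carton above 1 N), for 0.1 s.
At the end, for the whole second after the job is handed in: The carton lies at rest, released and flat (within 0.08 rad, right way up) on the floor of the tray, its middle within 80 mm (along) and 70 mm (across) of the tray's middle and its underside less than 7 mm above the floor; the tray stands level and at rest on the bench (x of carton in the frame of tray between -0.08 and 0.08 m and y of carton in the frame of tray between -0.07 and 0.07 m and z of carton in the frame of tray between 0 and 0.012 m and angle between carton's own z axis and vertical below 0.08 rad and linear speed of each of carton, tray below 0.02 m/s and angle between tray's own z axis and vertical below 0.05 rad); the robot touches nothing.
It fails at once if another of the goods was displaced by more than 30 mm (distance of any of small_bin, small_box, tape_roll, tin from where it was at the start of the episode above 0.03 m).
It fails at once if the carton tipped over or fell (tilt over 0.8 rad) (angle between carton's own z axis and vertical above 0.8 rad).
It also fails if it takes over 59 s, if anything falls off the work surface, if the arm or the gripper's body presses on something with over 40 N, if the wrist force passes 120 N, or if a joint passes its speed limit or range.

### The arm

A 6-joint arm with a two-finger parallel gripper is mounted at the origin on the work surface. World frame = base frame: x ahead of the robot, y to its left, z up, the work surface at z = 0. Lengths are in mm, angles in rad, forces in N, time in s.
With the tool pointing down it reaches from about 350 to 975 mm from the base axis. Payload 7.1 kg.
Tool frame: the origin (TCP) lies at the very end of the fingers, on their centre line; the grasp point (between the pads) lies 19 mm behind it (ctrl.grasp_offset is the distance from the TCP to the grasp point, in mm); z points along the fingers, y is the line along which they close (so a half turn about z gives the same grasp; the last joint's range is limited). The gripper opens to 88 mm and grips with 3 to 60 N. Pads are 20 mm wide; open, the fingers measure 115 mm over their backs; the gripper's body (75 mm by 178 mm) begins 61 mm behind the grasp point.
Start: joints at [-1.141, 0.423, 1.63, -0, 1.089, -0.019], TCP at [271.192, -563.08, 222.675] pointing down, gripper open.
Joint ranges: [-3, 3], [-0.9, 2.11], [0.09, 2.58], [-1.31, 4.45], [0.11, 2.69], [-2.54, 2.54]. Speed limits (rad/s): [2.39, 2.39, 3.01, 3.14, 3.14, 3.14].

### API

Orientations are given as a rotation vector (axis times angle).
In Python, from workcell import ctrl, viewer, ticket, models gives the robot as it stands.
- The arm moves only by the tool play_rows, never from a script. Its arguments are lists of equal length, an entry for each row: "dp": the shift along the world's x, y, z in mm, a list of three; "yaw": the turn about the world's z in degrees. In form: {"dp": [[tx, ty, tz], ...], "yaw": [yaw, ...]}. A call has 1 to 8 rows; each row shifts and turns the commanded pose from where the row before left it; what a row does not reach is not made up. A row lasts 1/12 s, in which the tool goes at most 41.7 mm and 7.16 degrees, less where a joint would pass 70% of its speed; a pose out of reach is approached as far as the arm can. A call is refused whole if a number of a shift passes 41.7 or a number of a turn 7.16, either way. A call with a gripper value outside its range is refused whole. "gripper" is the closure, from 0 (fully open) to 1 (shut), set as the call begins (left out, the last holds). The fingers move at their own pace and stop on an object; the grip force is fixed at half the most. Time passes only in rows, so rows that do not move let the fingers close. It gives the time, the measured TCP pose, the force, the opening and the grip force at its end, in the units of the state.
- ctrl.get_obs(): the state, without advancing time (a new reading comes with each control period).
- viewer.get_image(name): name is "scene" or "top" or "wrist"; returns a dict with "pixels" (420x560x3 uint8, red, green, blue), "range_z" (420x560 float32, mm along the optical axis (not along the pixel's ray), 0 where there is no reading), "fx", "fy", "cx", "cy" (pixels), "T" (4x4, takes a point from camera to world coordinates); the wrist camera has in their place "hand_eye" (4x4, takes a point from camera to tool coordinates, whose origin is the TCP and whose axes are the flange's). Camera axes: x right, y up, looking along -z (the intrinsics and any distortion apply to the point x, -y, -z); pixel columns grow to the right and rows downward; lengths in mm; the calibration is good to about 2 mm. A picture is of the moment at which its call begins: read the wrist's pose just before it.
- ticket.close_job(): hands the job in; it is judged then, once.
Trained networks look in a picture, given as the dict that the camera call returned (one of the last four; its "shot" number tells which), for a name from the list of things; names that differ only in an ending like _2 or _b are one class to them, and where a whole thing is asked for, a point or a joint stands for the part that bears it (a point fixed in the world has none). Each returns a list of dicts, best first, with "conf" (0 to 1); they miss things now and then, are a little off and sometimes report something else, mostly with a low value. They report only what shows in the picture. A call takes as long as a camera call.
- models.look_for(picture, name): "bbox" ([centre column, centre row, width, height] in pixels, round what is visible of it).
- models.landmark_of(picture, name): "location" ([column, row] in pixels: a listed point, or the origin of a listed thing).
The state is a dict: "t": time; "qpos": joint angles; "qvel": joint speeds; "joint_torque": joint torques, N m; "ee_pos": TCP position; "orientation": TCP orientation; "ft_force": force on the tool from outside, world axes, zero at the start; "moment": the same for the moment, N m; "width": finger opening in mm; "grasp_force": force on a finger pad.
Only numpy, scipy, OpenCV 4.12 (cv2) and the standard library are available. Lean on these libraries where they do the work, as an engineer would, in place of code of your own. Each camera call takes 0.05 s, during which the arm holds its last target. There are 200 camera calls.

## Working session

There is one attempt and no reset: what is moved stays moved. The work goes in short steps, Python scripts to look and compute and a tool call to move; the robot and the scene stay as the last step left them, time stands still between calls to the robot, and variables do not carry over. Pictures are saved under pics/ and viewed, at most 10 in all, crops included, and the job is handed in when it is done.

Besides the shell and the picture viewer there is one more tool, called after "Emit:" by a JSON object that holds its "api" and its "payload". play_rows: Moves the arm, as the interface text tells. Its arguments: {"type":"object","properties":{"dp":{"type":"array"},"yaw":{"type":"array"},"gripper":{"type":"number"}},"required":["dp","yaw"]}

```bash
mkdir -p pics; cat > h.py <<'E'
import numpy as np, cv2
from workcell import ctrl, viewer, ticket, models
from scipy.spatial.transform import Rotation as R
def cloud(im):
    T=np.array(im["T"]); d=im["range_z"]; v,u=np.mgrid[:d.shape[0],:d.shape[1]]
    P=np.stack([(u-im["cx"])/im["fx"]*d,-(v-im["cy"])/im["fy"]*d,-d],-1)
    return P@T[:3,:3].T+T[:3,3]
def wrist():
    o=ctrl.get_obs(); im=viewer.get_image("wrist")
    T=np.eye(4);T[:3,:3]=R.from_rotvec(o["orientation"]).as_matrix();T[:3,3]=o["ee_pos"]
    im["T"]=T@np.array(im["hand_eye"]); return im
def save(im,n): cv2.imwrite("pics/"+n,im["pixels"][:,:,::-1])
E
python3 - <<'E'
from h import *
im=viewer.get_image("top"); save(im,"top.png"); W=cloud(im); np.save("top.npy",W)
print([k for k in im])
for n in ["carton","shelf","shelf_front","tray","small_bin","small_box","tape_roll","tin"]:
    for r in models.landmark_of(im,n)[:2]:
        c,w=[int(round(x)) for x in r["location"]]; print(n,round(r["conf"],2),c,w,W[w,c].round() if 0<=w<420 and 0<=c<560 else "")
o=ctrl.get_obs(); print(o["ee_pos"],R.from_rotvec(o["orientation"]).as_matrix().round(2),o["t"])
E
```

```text
['pixels', 'range_z', 'fx', 'fy', 'cx', 'cy', 'T', 'shot']
carton 0.96 234 184 [572. 137. 101.]
shelf 0.57 240 172 [597. 124. 107.]
shelf_front 0.97 228 225 [482. 148.  90.]
shelf_front 0.6 201 186 [566. 209.  99.]
tray 0.74 406 224 [ 498. -262.    5.]
tray 0.36 228 226 [487. 157.   1.]
small_bin 0.97 201 186 [566. 209.  99.]
small_box 0.74 274 187 [562.  49. 130.]
tape_roll 0.89 136 201 [544. 377.  -3.]
tin 0.57 124 250 [424. 374.  90.]
[ 271.19376256 -563.0545448   222.61355834] [[ 0.9   0.43 -0.  ]
 [ 0.43 -0.9   0.  ]
 [ 0.   -0.   -1.  ]] 0.45
```

View pics/top.png

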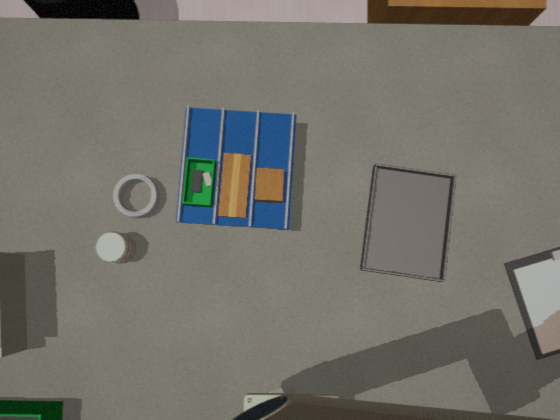

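The top view shows the carton in the middle lane (column 234, rows 153–217), with the bin to its left, the box to its right and the tray around (406, 223). Next I'll fit their poses.

```bash
python3 - <<'E'
from h import *
W=np.load("top.npy"); p=cv2.imread("pics/top.png"); hsv=cv2.cvtColor(p,cv2.COLOR_BGR2HSV)
H,S,V=hsv[...,0],hsv[...,1],hsv[...,2]; X,Y,Z=W[...,0],W[...,1],W[...,2]
def rect(m,n):
    c=max(cv2.findContours(m.astype(np.uint8),0,2)[0],key=cv2.contourArea)
    mm=np.zeros(m.shape,np.uint8); cv2.drawContours(mm,[c],-1,1,-1); mm=(mm>0)&m
    r=cv2.minAreaRect(W[mm][:,:2].astype(np.float32)); print(n,mm.sum(),np.round(r[0]),np.round(r[1]),round(r[2],1),"z",np.median(Z[mm]).round(1),"\n",cv2.boxPoints(r).round())
u=np.arange(560)[None]; v=np.arange(420)[:,None]
br=(H<22)&(S>90)&(v>100)&(v<240)
rect(br&(u>205)&(u<253),"carton"); rect(br&(u>253)&(u<300),"box")
rect((H>100)&(H<130)&(S>120)&(v>90)&(v<240)&(u<310)|((Z>80)&(v>90)&(v<240)&(u>170)&(u<310)),"shelf")
rect((Z>22)&(u>340)&(u<470)&(v>140)&(v<300),"tray")
print("divider tops",[(q,W[q,(u[0]>170)&(u[0]<310)][Z[q,170:310][1:]>0 if 0 else slice(None)][:0]) for q in []])
for q in (115,130,145): # dividers: z>100
    k=[c for c in range(175,305) if Z[q,c]>100]; print(q,k,W[q,k][:,1].round() if k else "",W[q,k][:,0].mean())
E
```

```text
carton 1650 [504. 120.] [280.  96.] 14.1 z 103.4 
 [[357. 132.]
 [380.  39.]
 [652. 107.]
 [628. 200.]]
box 908 [492.  63.] [ 61. 221.] 87.9 z 129.1 
 [[380.  37.]
 [601.  29.]
 [604.  90.]
 [383.  98.]]
shelf 12975 [564. 135.] [250. 357.] 87.1 z 91.5 
 [[379.  19.]
 [736.   1.]
 [749. 251.]
 [392. 269.]]
tray 1112 [ 505. -167.] [403. 264.] 87.9 z 32.7 
 [[ 366. -363.]
 [ 629. -373.]
 [ 644.   29.]
 [ 380.   39.]]
divider tops []
115 [187, 188, 190, 191, 194, 205, 222, 223, 257, 258, 292, 293] [244. 242.  39.  39.  39.  39. 167. 165.  89.  87.  12.   9.] 610.7726710970093
130 [185, 186, 187, 221, 222, 256, 257, 291, 292] [247. 245. 244. 168. 166.  90.  88.  13.  11.] 691.5672510728132
145 [184, 185, 220, 255, 256, 290, 291] [249. 246. 169.  92.  90.  15.  13.] 658.2058654569416
```

```bash
cat > fit.py <<'E'
from h import *
def run(W,p):
    hsv=cv2.cvtColor(p,cv2.COLOR_BGR2HSV); H,S=hsv[...,0],hsv[...,1]; X,Y,Z=W[...,0],W[...,1],W[...,2]
    ok=(X>400)&(X<760)
    def rect(m,n):
        m=cv2.morphologyEx((m&ok).astype(np.uint8),cv2.MORPH_OPEN,np.ones((2,2))); _,l,s,_=cv2.connectedComponentsWithStats(m); k=1+s[1:,4].argmax(); mm=l==k
        r=cv2.minAreaRect(W[mm][:,:2].astype(np.float32)); print(n,mm.sum(),np.round(r[0],1),np.round(r[1],1),round(r[2],1),"z",np.median(Z[mm]).round(1),cv2.boxPoints(r).round().tolist())
    br=(H<24)&(S>70)
    rect(br&(Z>92)&(Z<115)&(Y>90)&(Y<180),"carton")
    rect(br&(Z>120)&(Z<140),"box")
    rect((Z>85)&(Z<97)&(Y>0)&(Y<265)|(H>100)&(H<125)&(S>120)&(Z>80)&(Z<115),"shelf")
    rect((Z>20)&(Z<45)&(Y<-100)&(Y>-420),"tray")
    for a,b in ((0,30),(75,105),(155,180)):
        m=ok&(Z>101)&(Z<112)&(Y>a)&(Y<b)&(X>660)&~br
        if m.sum()>9: f=np.polyfit(X[m],Y[m],1); print("div",m.sum(),f[0].round(3),(f[0]*600+f[1]).round(1),(f[0]*475+f[1]).round(1))
E
python3 -c "
from fit import *
run(np.load('top.npy'),cv2.imread('pics/top.png'))"
```

```text
carton 1713 [504.2 118.3] [278.   95.7] 13.6 z 103.2 [[358.0, 132.0], [380.0, 39.0], [651.0, 105.0], [628.0, 198.0]]
box 885 [494.6  59.3] [ 59.1 226.9] 88.1 z 129.0 [[380.0, 34.0], [607.0, 26.0], [609.0, 85.0], [382.0, 93.0]]
shelf 2860 [558.4  55.9] [ 75.6 353.9] 87.0 z 89.3 [[380.0, 27.0], [733.0, 9.0], [737.0, 84.0], [384.0, 103.0]]
tray 865 [ 511.5 -172.4] [241.8 434.8] 2.7 z 30.8 [[380.0, 39.0], [401.0, -395.0], [643.0, -384.0], [622.0, 51.0]]
div 59 -0.047 15.9 21.7
div 66 -0.051 94.2 100.6
div 70 -0.045 171.7 177.3
```

```bash
sed -i 's/mm=l==k/mm=(l==k)\&m0/; s/m=cv2.morphologyEx/m0=m\&ok; m=cv2.morphologyEx/' fit.py
python3 -c "
from fit import *
run(np.load('top.npy'),cv2.imread('pics/top.png'))"
```

```text
carton 1616 [568.5 134.6] [ 57.7 138. ] 86.1 z 103.4 [[498.0, 111.0], [635.0, 101.0], [639.0, 159.0], [502.0, 168.0]]
box 822 [567.   58.1] [56.7 67.1] 88.1 z 129.1 [[533.0, 31.0], [600.0, 29.0], [602.0, 85.0], [534.0, 88.0]]
shelf 2664 [606.3  54. ] [ 72.2 258.1] 87.0 z 89.2 [[476.0, 25.0], [733.0, 11.0], [737.0, 83.0], [479.0, 97.0]]
tray 587 [ 506.2 -264.9] [191.3 237. ] 82.9 z 32.8 [[377.0, -345.0], [612.0, -375.0], [636.0, -185.0], [400.0, -155.0]]
div 59 -0.047 15.9 21.7
div 66 -0.051 94.2 100.6
div 70 -0.045 171.7 177.3
```

Emit:
{"api": "play_rows", "payload": {"dp": [[17, 29, 0], [17, 29, 0], [17, 29, 0], [17, 29, 0], [17, 29, 0], [17, 29, 0], [17, 29, 0], [17, 29, 0]], "yaw": [-3.5, -3.5, -3.5, -3.5, -3.5, -3.5, -3.5, -3.5], "gripper": 1}}

```text
t: 1.12
ee_pos: [407.8, -329.7, 222.9]
orientation: [3.141, -0.068, 0.001]
ft_force: [-0.2, -0.3, -0.4]
width: 37.6
grasp_force: 0.0
```

Emit:
{"api": "play_rows", "payload": {"dp": [[17, 29, 0], [17, 29, 0], [17, 29, 0], [17, 29, 0], [17, 29, 0], [17, 29, 0], [17, 29, 0], [17, 29, 0]], "yaw": [0, 0, 0, 0, 0, 0, 0, 0]}}

```text
t: 1.78
ee_pos: [543.9, -97.5, 222.9]
orientation: [3.141, -0.063, 0.001]
ft_force: [0.6, -0.6, 0.2]
width: 0.5
grasp_force: 0.0
```

Emit:
{"api": "play_rows", "payload": {"dp": [[17, 29, 0], [17, 29, 0], [17, 29, 0], [17, 29, 0], [17, 29, 0], [17, 29, 0], [17, 29, 0], [0, 0, 0]], "yaw": [0, 0, 0, 0, 0, 0, 0, 0]}}

```text
t: 2.45
ee_pos: [664.6, 108.8, 222.7]
orientation: [-3.139, 0.057, -0.004]
ft_force: [-1.1, -0.7, 0.7]
width: 0.4
grasp_force: 0.0
```

Emit:
{"api": "play_rows", "payload": {"dp": [[3, 20, 0], [3, 0, 0], [0, 0, 0]], "yaw": [-0.8, 0, 0]}}

```text
t: 2.7
ee_pos: [668.3, 124.1, 222.5]
orientation: [3.14, -0.082, 0.0]
ft_force: [0.6, -0.6, 0.7]
width: 0.4
grasp_force: 0.0
```

```bash
python3 - <<'E'
from fit import *
im=wrist(); save(im,"w1.png"); run(cloud(im),cv2.imread("pics/w1.png")); print(ctrl.get_obs()["ee_pos"])
E
```

```text
carton 1600 [605.7 129.5] [58.4 75.1] 86.2 z 103.6 [[566.0, 103.0], [641.0, 98.0], [645.0, 156.0], [570.0, 161.0]]
box 1745 [583.4  55.2] [60.  48.6] 88.0 z 129.5 [[558.0, 26.0], [607.0, 24.0], [609.0, 84.0], [560.0, 86.0]]
shelf 9474 [647.2  47.7] [ 71.8 183.7] 87.0 z 89.6 [[554.0, 17.0], [737.0, 7.0], [741.0, 79.0], [557.0, 88.0]]
tray 1567 [ 548.7 -177.9] [ 38.7 195.2] 72.0 z 31.4 [[450.0, -166.0], [636.0, -227.0], [647.0, -190.0], [462.0, -129.0]]
div 514 -0.053 13.7 20.3
div 414 -0.052 91.4 97.9
div 455 -0.054 169.2 175.9
[668.09790741 123.32615371 222.54490767]
```

View pics/w1.png

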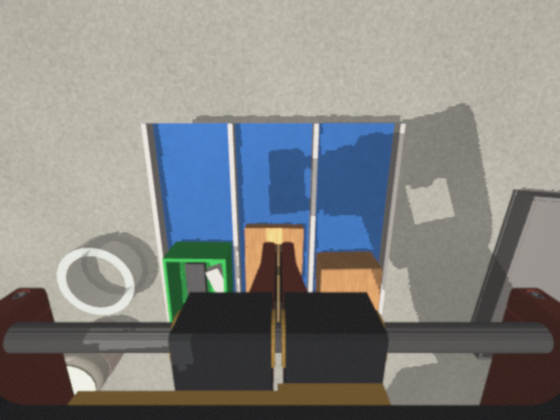

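The wrist view shows the carton's rear end at (275, 228) with bare board behind it, and the fingers along its midline. Next I'll lower them behind it.

Emit:
{"api": "play_rows", "payload": {"dp": [[4, 3, -30], [0, 0, -30], [0, 0, -30], [0, 0, -20], [0, 0, -10], [0, 0, -6], [0, 0, 0], [0, 0, 0]], "yaw": [0, 0, 0, 0, 0, 0, 0, 0]}}

```text
t: 3.42
ee_pos: [673.0, 126.5, 97.8]
orientation: [-3.14, 0.085, -0.002]
ft_force: [-0.2, 0.4, 0.6]
width: 0.3
grasp_force: 0.0
```

Emit:
{"api": "play_rows", "payload": {"dp": [[-5, 0.3, -1], [-5, 0.3, -1], [-5, 0.3, 0], [-5, 0.3, 0], [-5, 0.3, 0], [-5, 0.3, 0], [-5, 0.3, 0], [-5, 0.3, 0]], "yaw": [0, 0, 0, 0, 0, 0, 0, 0]}}

```text
t: 4.08
ee_pos: [632.4, 129.5, 95.3]
orientation: [-3.14, 0.084, -0.003]
ft_force: [2.4, -0.1, 3.0]
width: 0.7
grasp_force: 1.1
```

Emit:
{"api": "play_rows", "payload": {"dp": [[-5, 0.3, 0], [-5, 0.3, 0], [-5, 0.3, 0], [-5, 0.3, 0], [-5, 0.3, 0], [-5, 0.3, 0], [-5, 0.3, 0], [0, 0, 0]], "yaw": [0, 0, 0, 0, 0, 0, 0, 0]}}

```text
t: 4.75
ee_pos: [595.6, 131.4, 94.4]
orientation: [3.14, -0.084, -0.003]
ft_force: [-0.4, 0.1, -0.7]
width: 0.6
grasp_force: 0.0
```

```bash
python3 - <<'E'
from fit import *
im=viewer.get_image("scene"); save(im,"s1.png"); run(cloud(im),cv2.imread("pics/s1.png")); print(ctrl.get_obs()["ee_pos"])
im=viewer.get_image("top"); save(im,"t1.png"); run(cloud(im),cv2.imread("pics/t1.png"))
E
```

```text
carton 146 [561.6 116.7] [25.7 85.4] 85.3 z 106.5 [[518.0, 107.0], [603.0, 100.0], [605.0, 126.0], [520.0, 133.0]]
box 361 [577.1  56.6] [58.9 67.2] 86.5 z 132.4 [[542.0, 29.0], [609.0, 25.0], [612.0, 84.0], [545.0, 88.0]]
shelf 3244 [616.9 131.8] [248.4 260.6] 86.8 z 92.9 [[480.0, 15.0], [740.0, 1.0], [754.0, 249.0], [494.0, 263.0]]
tray 527 [ 524.9 -266.8] [188.3 218. ] 82.6 z 30.1 [[405.0, -346.0], [621.0, -374.0], [645.0, -187.0], [429.0, -159.0]]
div 38 -0.051 14.3 20.7
div 51 -0.042 91.5 96.7
div 53 -0.038 169.0 173.7
[595.76741781 131.35079737  94.25107705]Traceback (most recent call last):
  File "<stdin>", line 3, in <module>
  File "fit.py", line 9, in run
    rect(br&(Z>92)&(Z<115)&(Y>90)&(Y<180),"carton")
    ~~~~^^^^^^^^^^^^^^^^^^^^^^^^^^^^^^^^^^^^^^^^^^^
  File "fit.py", line 6, in rect
    m0=m&ok; m=cv2.morphologyEx((m&ok).astype(np.uint8),cv2.MORPH_OPEN,np.ones((2,2))); _,l,s,_=cv2.connectedComponentsWithStats(m); k=1+s[1:,4].argmax(); mm=(l==k)&m0
                                                                                                                                         ~~~~~~~~~~~~~~^^
ValueError: attempt to get argmax of an empty sequence
```

View pics/s1.png

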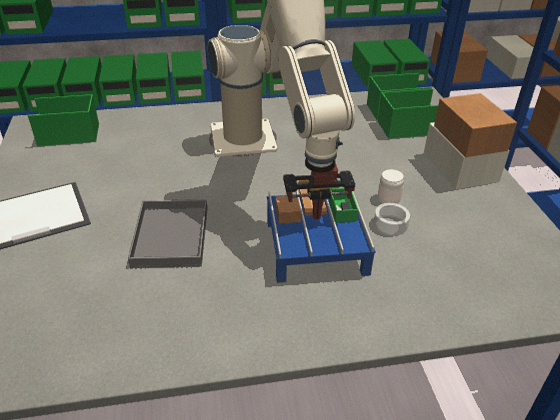

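The scene view shows the fingers behind the carton at (318, 205), with the bin and box undisturbed. I'll push about 20 mm more, back off, rise and look.

Emit:
{"api": "play_rows", "payload": {"dp": [[-4, 0.2, 0], [-4, 0.2, 0], [-4, 0.2, 0], [-4, 0.2, 0], [-4, 0.2, 0], [0, 0, 0], [4, 0, 0], [6, 0, 4]], "yaw": [0, 0, 0, 0, 0, 0, 0, 0]}}

```text
t: 5.52
ee_pos: [586.6, 132.3, 98.2]
orientation: [3.14, -0.084, -0.003]
ft_force: [-0.2, -0.2, -0.9]
width: 0.7
grasp_force: 0.0
```

Emit:
{"api": "play_rows", "payload": {"dp": [[0, 0, 20], [0, 0, 35], [-10, 0, 35], [-30, 2, 30], [-35, 2, 0], [-35, 2, 0], [-30, 2, 0], [0, 0, 0]], "yaw": [0, 0, 0, 0, 0, 0, 0, 0], "gripper": 0}}

```text
t: 6.18
ee_pos: [442.9, 140.0, 218.2]
orientation: [3.14, -0.083, -0.006]
ft_force: [1.0, -0.8, -0.3]
width: 49.9
grasp_force: 0.0
```

Emit:
{"api": "play_rows", "payload": {"dp": [[-20, 0, 20], [-20, 0, 0], [0, 0, 0], [0, 0, 0]], "yaw": [0, 0, 0, 0]}}

```text
t: 6.52
ee_pos: [408.6, 140.6, 238.8]
orientation: [-3.14, 0.084, -0.003]
ft_force: [0.3, 0.0, -0.1]
width: 76.8
grasp_force: 0.0
```

```bash
python3 - <<'E'
from fit import *
print(ctrl.get_obs()["ee_pos"])
im=wrist(); save(im,"w2.png"); run(cloud(im),cv2.imread("pics/w2.png"))
for r in models.landmark_of(im,"shelf_front")+models.landmark_of(im,"carton"): print(r)
E
```

```text
[408.58045809 140.58226868 238.77932685]
carton 9441 [495.2 135.1] [ 58.9 138.5] 86.7 z 103.5 [[424.0, 110.0], [563.0, 102.0], [566.0, 160.0], [428.0, 169.0]]
box 4033 [555.3  55.9] [60.6 37.4] 87.8 z 129.4 [[535.0, 26.0], [573.0, 25.0], [575.0, 85.0], [538.0, 87.0]]
shelf 4892 [533.1  53.6] [ 71.8 105.5] 86.9 z 89.5 [[479.0, 21.0], [584.0, 15.0], [588.0, 87.0], [482.0, 92.0]]
tray 1741 [ 491.1 -171.3] [  7.  183.8] 82.5 z 30.4 [[400.0, -163.0], [582.0, -187.0], [583.0, -180.0], [400.0, -156.0]]
{'location': [273.8, 115.4], 'conf': 0.89}
```

View pics/w2.png

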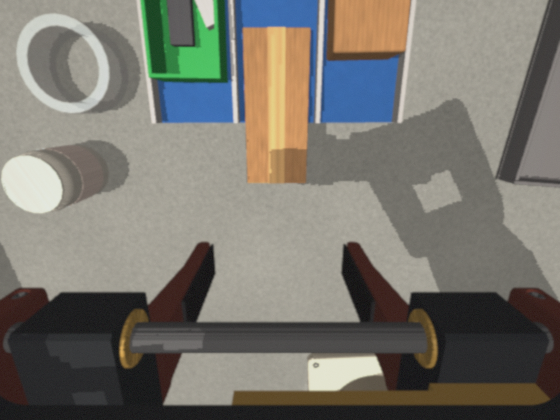

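The wrist view shows the carton straight in its lane, sticking out about 59 mm (tip at (276, 183), shelf edge at row 122). Next I'll grasp it at x≈467.

Emit:
{"api": "play_rows", "payload": {"dp": [[30, -2, 0], [28, -2, -20], [0, 0, -35], [0, 0, -35], [0, 0, -30], [0, 0, -20], [0, 0, -12], [0, 0, 0]], "yaw": [0, 0, 0, 0, 0, 0, 0, 0]}}

```text
t: 7.33
ee_pos: [464.6, 135.7, 82.9]
orientation: [3.139, -0.085, -0.008]
ft_force: [-0.1, -0.7, -0.3]
width: 87.7
grasp_force: 0.0
```

Emit:
{"api": "play_rows", "payload": {"dp": [[0, 0, 0], [0, 0, 0]], "yaw": [0, 0]}}

```text
t: 7.5
ee_pos: [466.7, 136.5, 86.5]
orientation: [-3.14, 0.085, -0.001]
ft_force: [1.2, 0.6, 0.4]
width: 87.8
grasp_force: 0.0
```

Emit:
{"api": "play_rows", "payload": {"dp": [[0, 0, 0], [0, 0, 0], [0, 0, 0], [0, 0, 0], [0, 0, 0], [0, 0, 0], [0, 0, 0], [0, 0, 0]], "yaw": [0, 0, 0, 0, 0, 0, 0, 0], "gripper": 1}}

```text
t: 8.17
ee_pos: [466.0, 136.6, 86.5]
orientation: [-3.14, 0.085, -0.001]
ft_force: [-1.6, 1.0, 6.5]
width: 59.8
grasp_force: 29.8
```

Emit:
{"api": "play_rows", "payload": {"dp": [[0, 0, 4], [0, 0, 5], [0, 0, 6], [0, 0, 6], [0, 0, 6], [0, 0, 6], [0, 0, 0], [0, 0, 0]], "yaw": [0, 0, 0, 0, 0, 0, 0, 0]}}

```text
t: 8.83
ee_pos: [466.1, 136.4, 119.6]
orientation: [-3.14, 0.085, -0.002]
ft_force: [-0.7, 0.0, -1.7]
width: 59.6
grasp_force: 29.8
```

```bash
python3 - <<'E'
from fit import *
im=wrist(); save(im,"w3.png"); W=cloud(im); p=cv2.cvtColor(cv2.imread("pics/w3.png"),cv2.COLOR_BGR2HSV)
X,Y,Z=W[...,0],W[...,1],W[...,2]; m=(p[...,0]<24)&(p[...,1]>70)&(Y>95)&(Y<175)&(Z>100)&(X>480)&(X<580)
print(m.sum(), np.polyfit(X[m],Z[m],1), X[m].min(),X[m].max(),Y[m].min(),Y[m].max())
E
```

```text
27257 [ -0.68585237 511.34308302] 480.0002456310537 566.9844279578504 95.0014838175444 174.98036789641418
```

View pics/w3.png

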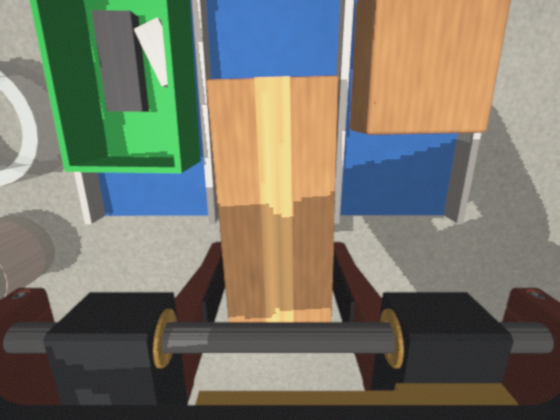

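The wrist view shows the carton held between the fingers with its far end at (273, 78). It's lifted off the board, with no obvious droop. Next I'll lift further and check the tilt.

Emit:
{"api": "play_rows", "payload": {"dp": [[0, 0, 8], [0, 0, 14], [0, 0, 14], [0, 0, 14], [0, 0, 14], [0, 0, 8], [0, 0, 0], [0, 0, 0]], "yaw": [0, 0, 0, 0, 0, 0, 0, 0]}}

```text
t: 9.55
ee_pos: [465.8, 136.4, 191.2]
orientation: [-3.14, 0.085, -0.001]
ft_force: [0.6, -0.8, -2.9]
width: 60.2
grasp_force: 29.8
```

```bash
python3 - <<'E'
from fit import *
o=ctrl.get_obs(); print(o["ee_pos"],o["grasp_force"])
im=wrist(); save(im,"w4.png"); W=cloud(im); p=cv2.cvtColor(cv2.imread("pics/w4.png"),cv2.COLOR_BGR2HSV)
X,Y,Z=W[...,0],W[...,1],W[...,2]; m=(p[...,0]<24)&(p[...,1]>70)&(Y>112)&(Y<155)&(Z>140)&(Z<230)&(X>490)&(X<590)
print(m.sum(), np.polyfit(X[m],Z[m],1), X[m].min(),X[m].max(),np.percentile(Z[m],[1,50,99]))
E
```

```text
[465.769907   136.38808365 191.23604723] 29.800742268562317
13620 [-6.34171266e-03  2.11134333e+02] 490.0043441395717 566.2676096560848 [206.2297945  207.76631516 209.28480016]
```

Emit:
{"api": "play_rows", "payload": {"dp": [[0, -10, 0], [0, -20, 0], [0, -28, 0], [0, -28, 0], [0, -28, 0], [2, -28, 0], [2, -28, 0], [2, -28, 0]], "yaw": [0, 0, -0.5, -0.5, -0.6, -0.5, -0.5, -0.5]}}

```text
t: 10.27
ee_pos: [470.8, -63.5, 190.3]
orientation: [-3.137, 0.17, 0.003]
ft_force: [0.5, -0.4, -1.8]
width: 59.8
grasp_force: 29.8
```

Emit:
{"api": "play_rows", "payload": {"dp": [[2, -28, 0], [2, -28, 0], [2, -28, 0], [0, -28, 0], [0, -28, 0], [0, -28, 0], [0, -20, 0], [0, -12, 0]], "yaw": [-0.5, -0.5, 0, 0, 0, 0, 0, 0]}}

```text
t: 10.93
ee_pos: [476.8, -264.0, 190.1]
orientation: [-3.135, 0.2, 0.002]
ft_force: [-0.5, -0.1, -2.3]
width: 59.7
grasp_force: 29.8
```

Emit:
{"api": "play_rows", "payload": {"dp": [[0, 0, -10], [0, 0, -20], [0, 0, -25], [0, 0, -25], [0, 0, -20], [0, 0, -10], [0, 0, 0], [0, 0, 0]], "yaw": [0, 0, 0, 0, 0, 0, 0, 0]}}

```text
t: 11.6
ee_pos: [477.5, -260.8, 80.6]
orientation: [-3.135, 0.196, 0.002]
ft_force: [0.3, -0.4, -1.2]
width: 59.9
grasp_force: 29.8
```

```bash
python3 - <<'E'
from fit import *
o=ctrl.get_obs(); print(o["ee_pos"],o["orientation"],o["grasp_force"])
im=wrist(); save(im,"w5.png"); W=cloud(im); p=cv2.cvtColor(cv2.imread("pics/w5.png"),cv2.COLOR_BGR2HSV)
X,Y,Z=W[...,0],W[...,1],W[...,2]; m=(p[...,0]<24)&(p[...,1]>70)&(abs(Y+265)<20)&(Z>90)&(Z<150)&(X>500)&(X<590)
print(m.sum(), np.polyfit(X[m],Z[m],1), X[m].max())
t=(Z>20)&(Z<40)&(X>380)&(Y<-140)&(Y>-400); print("rim x max",np.percentile(X[t],99.5),"y",np.percentile(Y[t],[.5,99.5]))
m=(abs(Z-5)<4)&(Y<-190)&(Y>-330)&(X>560)&(X<600); print("floor z",np.median(Z[m]))
E
```

```text
[ 477.47873294 -260.81212841   80.64948334] [-3.13469159e+00  1.95726804e-01  2.19156212e-03] 29.80068951845169
12141 [-8.38845383e-03  1.01605324e+02] 579.7704965349783
rim x max 635.3532621975852 y [-374.47126887 -166.36692137]
floor z 4.5318435593362665
```

View pics/w5.png

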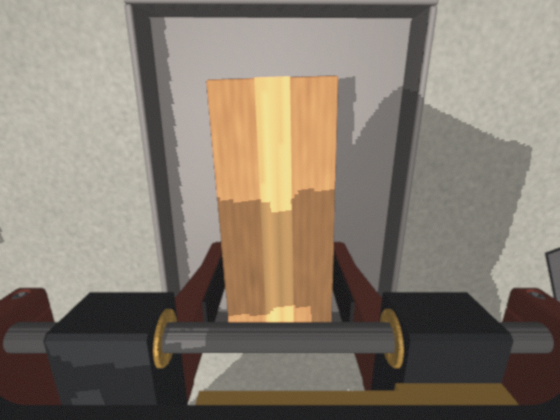

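The carton hangs level over the tray and is centred between its walls (far wall at row 10, sides at columns 150 and 420). Next I'll lower it.

Emit:
{"api": "play_rows", "payload": {"dp": [[0, 0, -12], [0, 0, -18], [0, 0, -18], [0, 0, -10], [0, 0, -6], [0, 0, -4], [0, 0, -3], [0, 0, -3]], "yaw": [0, 0, 0, 0, 0, 0, 0, 0]}}

```text
t: 12.32
ee_pos: [478.3, -261.9, 7.4]
orientation: [3.135, -0.197, 0.002]
ft_force: [0.3, 0.2, -2.5]
width: 60.0
grasp_force: 29.8
```

Emit:
{"api": "play_rows", "payload": {"dp": [[0, 0, -1], [0, 0, 0], [0, 0, 0], [0, 0, 0]], "yaw": [0, 0, 0, 0]}}

```text
t: 12.65
ee_pos: [478.0, -261.7, 6.5]
orientation: [3.135, -0.197, 0.001]
ft_force: [-0.1, 0.2, -2.1]
width: 60.0
grasp_force: 29.8
```

Emit:
{"api": "play_rows", "payload": {"dp": [[0, 0, -1], [0, 0, 0], [0, 0, 0]], "yaw": [0, 0, 0]}}

```text
t: 12.9
ee_pos: [478.0, -261.8, 5.4]
orientation: [3.135, -0.197, 0.001]
ft_force: [0.2, 0.7, 1.4]
width: 59.9
grasp_force: 31.3
```

Emit:
{"api": "play_rows", "payload": {"dp": [[0, 0, 0], [0, 0, 0], [0, 0, 0], [0, 0, 0], [0, 0, 0], [0, 0, 0], [0, 0, 0], [0, 0, 0]], "yaw": [0, 0, 0, 0, 0, 0, 0, 0], "gripper": 0}}

```text
t: 13.57
ee_pos: [478.1, -261.8, 5.4]
orientation: [3.135, -0.197, 0.001]
ft_force: [-0.1, -1.9, 5.4]
width: 87.9
grasp_force: 2.7
```

Emit:
{"api": "play_rows", "payload": {"dp": [[0, 0, 6], [0, 0, 12], [0, 0, 25], [0, 0, 30], [0, 0, 30], [0, 0, 30], [0, 0, 20], [0, 0, 0]], "yaw": [0, 0, 0, 0, 0, 0, 0, 0]}}

```text
t: 14.23
ee_pos: [480.0, -262.7, 163.2]
orientation: [3.132, -0.197, 0.011]
ft_force: [1.1, -0.5, 0.6]
width: 88.0
grasp_force: 0.0
```

Emit:
{"api": "play_rows", "payload": {"dp": [[-10, 0, 20], [-20, 0, 20], [-20, 0, 0], [-20, 0, 0], [0, 0, 0], [0, 0, 0]], "yaw": [0, 0, 0, 0, 0, 0]}}

```text
t: 14.73
ee_pos: [407.0, -261.3, 197.9]
orientation: [-3.135, 0.199, 0.001]
ft_force: [-0.0, -0.3, 0.1]
width: 87.9
grasp_force: 0.0
```

```bash
python3 - <<'E'
from fit import *
im=wrist(); save(im,"w6.png"); W=cloud(im); p=cv2.cvtColor(cv2.imread("pics/w6.png"),cv2.COLOR_BGR2HSV)
X,Y,Z=W[...,0],W[...,1],W[...,2]; m=(p[...,0]<24)&(p[...,1]>70)&(abs(Y+265)<45)&(Z>5)&(Z<50)&(X>430)&(X<590)
A=np.c_[X[m],Y[m],np.ones(m.sum())]; print(m.sum(), np.linalg.lstsq(A,Z[m],rcond=None)[0][:2], np.median(Z[m]), cv2.minAreaRect(W[m][:,:2].astype(np.float32)))
E
```

```text
7618 [0.00038892 0.00264599] 18.5329594632027 ((506.76727294921875, -267.4250793457031), (61.12909698486328, 142.37518310546875), 84.33331298828125)
```

View pics/w6.png

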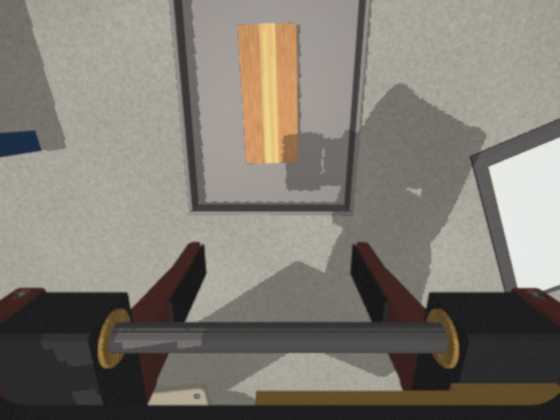

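The carton lies flat in the middle of the tray (268, 93), released, and the gripper is clear of it.

```bash
python3 -c "
from workcell import ticket
print(ticket.close_job())"
```

```text
the job is handed in; nothing more can be done
None
```

I pushed the carton out of its lane, pinched and lifted it, and set it down flat and released in the middle of the grey tray; the job is handed in (about 15 s on the robot's clock), but no verdict came back.

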